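# Relocate the stop collar of a tube-filing jig to its working spot

### The arm

A 6-joint arm with a two-finger parallel gripper is mounted at the origin on a cart in front of the work surface, level with it; the furniture and walls round the work are solid. World frame = base frame: x ahead of the robot, y to its left, z up, the work surface at z = 0. Lengths are in m, angles in rad, forces in N, time in s.
With the tool pointing down it reaches from about 0.325 to 1 m from the base axis. Payload 5.1 kg.
Tool frame: the origin (TCP) lies midway between the tips of the shut fingers; the grasp point (between the pads) lies 19 mm behind it (arm.grip_depth is the distance from the TCP to the grasp point, in m); z points along the fingers, y is the line along which they close (so a half turn about z gives the same grasp; the last joint's range is limited). The gripper opens to 85 mm and grips with 20 to 120 N. Pads are 22 mm wide; open, the fingers measure 114 mm over their backs; the gripper's body (76 mm by 85 mm) begins 54 mm behind the grasp point. The pads swing forward as they close: fully open they stand 13 mm farther back than shut.
Start: joints at [1.096, 0.124, 1.65, -0, 1.367, -0.083], TCP at [0.248, 0.601, 0.231] pointing down, gripper open.
Joint ranges: [-2.61, 2.61], [-1.02, 2.33], [0.03, 2.71], [-1.35, 4.49], [0.32, 2.68], [-2.91, 2.91]. Speed limits (rad/s): [2.57, 2.57, 3.14, 3.14, 3.14, 3.14].

### API

Orientations are given as a unit quaternion [x, y, z, w].
In Python, from rig import arm gives the robot as it stands. The module is installed in compiled form; this text tells all that it offers.
- The arm moves only by the tool carry_out, never from a script. Its argument "rows" is a list of rows, each a list of 3 entries, a list of its own where there are three numbers: the shift along the tool's x, y, z in m, then the turn, a rotation vector about the tool's x, y, z in rad, then the opening in per cent of the stroke, from 0 (shut) to 100 (fully open). In form: [[[dx, dy, dz], [wx, wy, wz], jaw], ...]. A call has 1 to 8 rows; each row shifts and turns the commanded pose from where the row before left it, along the tool's axes as they then stand; what a row does not reach is not made up. A row lasts 1/8 s, in which the tool goes at most 62.5 mm and 10.7 degrees, less where a joint would pass 70% of its speed; a pose out of reach is approached as far as the arm can. A call is refused whole if a number of a shift passes 0.0625 or a number of a turn 0.188, either way. A call with a gripper value outside its range is refused whole. The fingers move at their own pace and stop on an object; "grip_force" is the grip in N (left out, the last holds). Time passes only in rows, so rows that do not move let the fingers close. It gives the time, the measured TCP pose, the force, the opening and the grip force at its end, in the units of the state.
- arm.sense(): the state, without advancing time (a new reading comes with each control period).
- arm.get_image(name): name is "scene" or "top"; returns the picture (384x512x3 uint8, red, green, blue); there is no depth.
- arm.camera_model(name): a dict with "fx", "fy", "cx", "cy" (pixels), "xyz" and "attitude" of the camera in the world. Camera axes: x right, y down, z forward; pixel columns grow to the right and rows downward; lengths in m; the calibration is good to about 2 mm. A picture is of the moment at which its call begins. camera_model takes no time and is no camera call.
- arm.finish_job(): hands the job in; it is judged then, once.
The state is a dict: "t": time; "joints": joint angles; "qd": joint speeds; "effort": joint torques, N m; "eef_pos": TCP position; "orientation": TCP orientation; "force": force on the tool from outside, world axes, zero at the start; "ft_torque": the same for the moment, N m; "grip_width": finger opening in m; "grip_force": force on a finger pad.
Only numpy, scipy, OpenCV 4.12 (cv2) and the standard library are available. Lean on these libraries where they do the work, as an engineer would, in place of code of your own. Each camera call takes 0.05 s, during which the arm holds its last target. There are 200 camera calls.

### The job

The brass tube lies loose in the trough of the filing jig and the jig's stop collar is parked at the other end of its rod. Slacken the collar's set screw, slide the collar along the rod so that it pushes the tube onto the sprung end pad, feel for the working spot drilled in the rod and tighten the set screw fully home into it, so that the collar stays locked and the tube stays held when you let go. Never force the screw's tip against the rod where it will not go in, do not squeeze the thin tube hard, and leave the file, the cutters and the pencil beside the jig where they are.

Things in the scene. Friction and masses are not known exactly. Their poses are not given: they have to be found in the camera images.
- filing_jig: tube-filing jig, screwed down: dark steel base 108 x 276 x 12 mm; origin under its middle on the table, z up, y along the jig. A 12 mm guide rod runs along y at x = -20 mm, 38 mm up, between a post at the -y end (51 mm high) and one at the +y end (y = 112 to 130, 53 mm high). A vee trough for the tube runs along y at x = +24 mm (y = -30 to 80, edges 31 mm high)
- guide_rod: the jig's steel guide rod, 12 mm round; origin on its axis at the jig's middle, axes as the jig's. It has two drilled spots on top, one for parking and one for work, that take the tip of the collar's set screw
- work_spot (a point): nominal place of the working spot on top of the guide rod: the screw's axis stands over it when it fits. The real spot, a 5 mm dark dimple drilled in the rod, lies up to 9 mm either way of this point along the rod, differently each time; not measured, to be felt. The screw's tip goes in when within about 1.5 mm, and then has about 1.5 mm of play
- stop_collar: knurled steel collar on the guide rod, 32 mm round, 30 mm long; origin at its centre on the rod's axis, axes as the jig's. Keyed: it only slides along y (+y closes on the tube) and drags 2 N when the screw is slack. It starts locked in the parking spot, 77 mm to -y of the work_spot point. It may be slid by the held head of its screw. Let go while slack, it is pushed back by the end pad
- stop_nose (a point): middle of the flat face of the 12 mm round nose that pushes the tube's end, looking to +y; axes as the jig's. It sits on the collar's arm, which reaches across the trough on the +x side, 10 mm thick, top 48 mm above the table
- end_pad (a point): middle of the face of the white round sprung pad (14 mm) at the +y end of the trough, looking to -y, as it stands at rest; axes as the jig's. The pad gives way to +y by up to 24 mm at 0.6 N per mm, then it is solid. With the collar at the working spot it is pressed in 1 to 21 mm
- set_screw (a joint): turn of the upright set screw on top of the collar, rad, growing clockwise from above = tightening; 0.95: home, dead stop. Its tip is clear of the rod below 0.45, then goes into a spot. Over plain rod it is stopped at about 0.47, then gives only 0.1 rad per 0.15 N m; over 0.3 N m (40 N at the tip) it scores the rod. Backs out to -0.6. Starts home, 0.88 to 0.94. Friction 0.06 N m; stays put
- screw_head (a point): middle of the top edge of the set screw's flat spade head, on the screw's axis, 84 mm above the table. The head is an upright steel plate 36 mm long (this point's x axis), 8 mm thick (y axis), 20 mm tall; it turns with the screw. The collar's top below it is 57 mm above the table
- brass_tube: thin-walled brass tube, 16 mm round, 70 mm long, 50 g, lying in the vee trough. Origin: its middle, on its axis, 34 mm above the table; its y axis runs along it. It slides freely along the trough
- needle_file: needle file with white handle, 179 mm long, 12 mm thick, lying on the table on the jig's -x side; origin under its middle
- side_cutters: side cutters with blue handles, 128 x 49 x 12 mm, lying on the table off the jig's -y end; origin under their middle
- clutch_pencil: yellow mechanical pencil, 149 mm long, 10 mm thick, lying on the table on the jig's +x side; origin under its middle
Things that resemble listed ones, but are neither listed nor needed, are in the scene too. What is meant by the brass_tube is not purple, and is the larger of those in its own colour.

How it is judged:
By the outcome, as a careful person would: the job done as asked, in the order asked, and still so for the second after the job is handed in, with the robot touching nothing.
It also fails if it takes over 72 s, if anything falls off the work surface, if the arm or the gripper's body presses on something with over 40 N, if the wrist force passes 120 N, or if a joint passes its speed limit or range.

## Working session

There is one attempt and no reset: what is moved stays moved. The work goes in short steps, Python scripts to look and compute and a tool call to move; the robot and the scene stay as the last step left them, time stands still between calls to the robot, and variables do not carry over. Pictures are saved under pics/ and viewed, at most 10 in all, crops included, and the job is handed in when it is done.

Besides the shell and the picture viewer there is one more tool, called after ">>>" by a JSON object that holds its "name" and its "arguments". carry_out: Moves the arm, as the interface text tells. Its arguments: {"type":"object","properties":{"rows":{"type":"array"},"grip_force":{"type":"number"}},"required":["rows"]}

```bash
mkdir -p pics; python3 - <<'E'
from rig import arm
import cv2
for n in("scene","top"):
    cv2.imwrite(f"pics/{n}0.png",arm.get_image(n)[:,:,::-1]); print(arm.camera_model(n))
print(arm.sense(),arm.grip_depth)
E
```

```text
{'fx': 347.50603651061533, 'fy': 347.50603651061533, 'cx': 254.1311620591778, 'cy': 189.04651975054256, 'xyz': array([0.26502138, 0.31561726, 0.73529089]), 'attitude': array([-0.30485139,  0.89148639, -0.31913427,  0.10232772])}
{'fx': 477.07033330545545, 'fy': 477.07033330545545, 'cx': 251.8775637224082, 'cy': 188.58868434467246, 'xyz': array([ 0.43880527, -0.09765587,  0.97082952]), 'attitude': array([ 0.71016022, -0.69838098,  0.07310468, -0.05091337])}
{'t': 0.1, 'joints': array([ 1.09636507e+00,  1.24407936e-01,  1.65153749e+00, -1.76877503e-05,
        1.36753702e+00, -8.26036444e-02]), 'qd': array([-0.00096149, -0.00182851, -0.00407324,  0.00024757,  0.00125429,
       -0.00063607]), 'effort': array([ 1.74033985e-04, -4.24932861e+01, -3.66651320e+01, -6.68222606e-05,
        3.95633120e-03,  7.42212274e-05]), 'eef_pos': array([0.24799664, 0.60022272, 0.23019661]), 'orientation': array([ 1.94661097e-01,  9.80870106e-01, -9.10864449e-04, -2.51454349e-04]), 'force': array([ 0.17743033, -0.58003207,  0.95190188]), 'ft_torque': array([ 0.08927841, -0.0498669 ,  0.01338063]), 'grip_force': 0.0, 'grip_width': 0.08543717762046803} 0.0187
```

View pics/scene0.png

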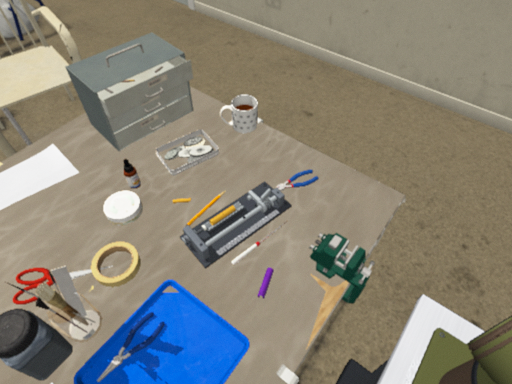

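View pics/top0.png

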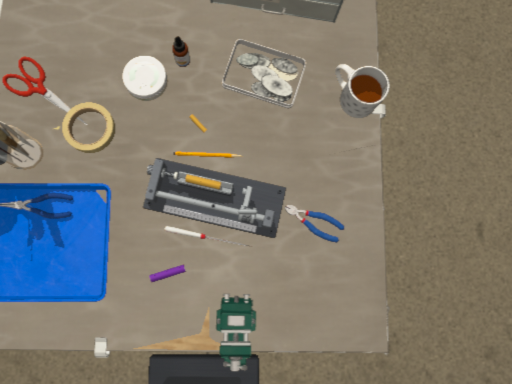

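The jig is at about (215,198) in top. Its +y end is the left end, the screw head is near (247,205), and the tube is at (202,182). I'll crop and measure the base.

```bash
cat > h.py <<'E'
from rig import arm
import cv2,numpy as np
from scipy.spatial.transform import Rotation as R
def ray(n,uv,z):
    c=arm.camera_model(n); d=R.from_quat(c['attitude']).apply([(uv[0]-c['cx'])/c['fx'],(uv[1]-c['cy'])/c['fy'],1])
    o=np.array(c['xyz']); return o+d*(z-o[2])/d[2]
def proj(n,p):
    c=arm.camera_model(n); q=R.from_quat(c['attitude']).inv().apply(np.array(p)-c['xyz'])
    return np.array([c['fx']*q[0]/q[2]+c['cx'],c['fy']*q[1]/q[2]+c['cy']])
E
python3 - <<'E'
from h import *
a=cv2.imread('pics/top0.png')
c=a[150:245,135:295]; cv2.imwrite('pics/topc.png',cv2.resize(c,None,fx=5,fy=5,interpolation=cv2.INTER_CUBIC))
b=cv2.imread('pics/scene0.png')[175:270,170:300]; cv2.imwrite('pics/scenec.png',cv2.resize(b,None,fx=6,fy=6,interpolation=cv2.INTER_CUBIC))
m=np.zeros(a.shape[:2],np.uint8); m[150:245,135:292]=(c[:,:157].max(2)<95)*255
m=cv2.morphologyEx(m,cv2.MORPH_CLOSE,np.ones((9,9)))
m=cv2.morphologyEx(m,cv2.MORPH_OPEN,np.ones((7,7)))
k=max(cv2.findContours(m,0,2)[0],key=cv2.contourArea)
r=cv2.minAreaRect(k);print(r)
for p in cv2.boxPoints(r): print(p,ray('top',p,.012))
E
```

```text
((214.3920135498047, 197.63531494140625), (135.36618041992188, 52.07938003540039), 12.778732299804688)
[142.6257  208.05946] [0.56514352 0.09269639 0.012     ]
[154.14496 157.27   ] [0.67057781 0.07485093 0.012     ]
[286.15833 187.21117] [ 0.61349931 -0.19688539  0.012     ]
[274.63907 238.00063] [ 0.5093688 -0.1738164  0.012    ]
```

View pics/topc.png

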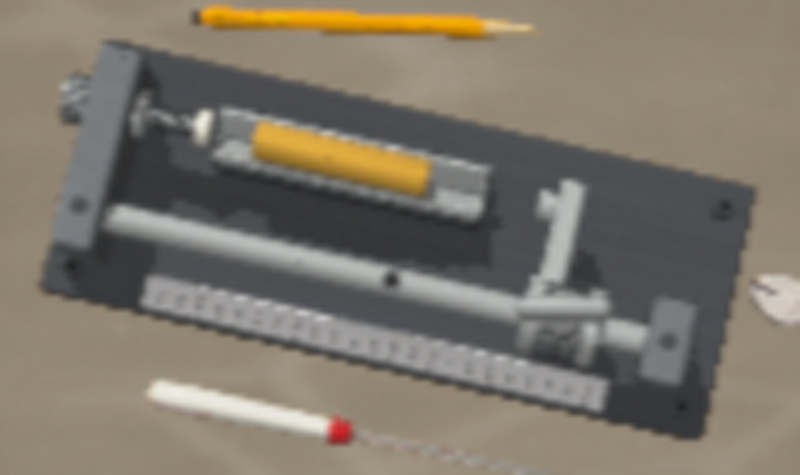

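View pics/scenec.png

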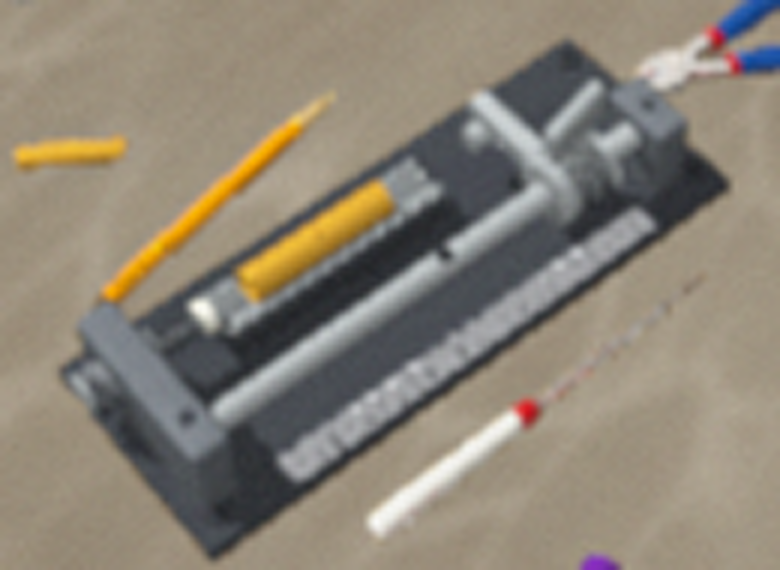

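Top crop: the head runs from (524,303) to (608,305), and the working spot is visible as a dark dimple at (391,279). The tube spans (255,140) to (430,180), the pad is at (205,125) and the nose at (548,203). In the scene crop the dimple is at (445,253) and the head runs from about (550,138) to (600,85).

```bash
cat >> h.py <<'E'
tc=lambda u,v:(135+(u+.5)/5-.5,150+(v+.5)/5-.5)
sc=lambda u,v:(170+(u+.5)/6-.5,175+(v+.5)/6-.5)
C=np.array([.5896,-.0508]);yaw=-np.radians(11.85)
Y=np.array([-np.sin(yaw),np.cos(yaw)]);X=np.array([np.cos(yaw),np.sin(yaw)])
def jig(p): d=np.array(p)[:2]-C; return np.round([d@X*1e3,d@Y*1e3],1)
E
python3 - <<'E'
from h import *
pr=lambda n,p:print(n,np.round(p,4),jig(p))
pr('spotT',ray('top',tc(391,279),.044));pr('spotS',ray('scene',sc(445,253),.044))
a=ray('top',tc(524,303),.084);b=ray('top',tc(608,305),.084);pr('h1',a);pr('h2',b);pr('hm',(a+b)/2)
d=a-b;print('head ang',np.degrees(np.arctan2(d[1],d[0])),np.linalg.norm(d))
a=ray('scene',sc(548,140),.084);b=ray('scene',sc(600,85),.084);pr('hmS',(a+b)/2);d=a-b;print(np.degrees(np.arctan2(d[1],d[0])))
for t in((255,140),(430,178)):pr('tube',ray('top',tc(*t),.034))
pr('nose',ray('top',tc(540,203),.034));pr('pad',ray('top',tc(212,126),.034))
pr('rodL',ray('top',tc(110,217),.038));pr('rodR',ray('top',tc(645,335),.038))
pr('post+',ray('top',tc(95,148),.053));pr('post-',ray('top',tc(668,341),.051))
E
```

```text
spotT [ 0.5687 -0.0497  0.044 ] [-20.7  -3.2]
spotS [ 0.5685 -0.0524  0.044 ] [-20.4  -5.9]
h1 [ 0.5549 -0.1017  0.084 ] [-23.5 -56.9]
h2 [ 0.5547 -0.1332  0.084 ] [-17.2 -87.8]
hm [ 0.5548 -0.1174  0.084 ] [-20.4 -72.4]
head ang 89.6641873354815 0.03148463426384095
hmS [ 0.5527 -0.116   0.084 ] [-22.7 -71.4]
90.43565909890265
tube [0.625  0.0065 0.034 ] [22.9 63.4]
tube [ 0.611  -0.0635  0.034 ] [23.5 -8.1]
nose [ 0.6017 -0.1076  0.034 ] [ 23.5 -53.1]
pad [0.6303 0.0238 0.034 ] [24.6 81.4]
rodL [0.5921 0.0618 0.038 ] [-20.7 110.7]
rodR [ 0.5491 -0.1498  0.038 ] [ -19.3 -105.2]
post+ [0.6168 0.0664 0.053 ] [  2.5 120.2]
post- [ 0.5454 -0.158   0.051 ] [ -21.3 -114. ]
```

>>> {"name": "carry_out", "arguments": {"rows": [[[-0.0348,-0.0341,0],[0,0,0],40],[[-0.0348,-0.0341,0],[0,0,0],40],[[-0.0348,-0.0341,0],[0,0,0],40],[[-0.0348,-0.0341,0],[0,0,0],40],[[-0.0348,-0.0341,0],[0,0,0],40],[[-0.0348,-0.0341,0],[0,0,0],40],[[-0.0348,-0.0341,0],[0,0,0],40],[[-0.0348,-0.0341,0],[0,0,0],40]]}}

```text
t: 1.1
eef_pos: [0.4015, 0.2407, 0.2309]
orientation: [0.195, 0.981, -0.0, -0.0]
force: [0.6, 0.1, -0.1]
grip_width: 0.034
grip_force: 0.0
```

>>> {"name": "carry_out", "arguments": {"rows": [[[-0.0348,-0.0341,0],[0,0,0],40],[[-0.0348,-0.0341,0.01],[0,0,0],40],[[-0.0348,-0.0341,0.01],[0,0,0],40],[[-0.0348,-0.0341,0.01],[0,0,0],40],[[-0.0348,-0.0341,0.01],[0,0,0],40],[[-0.0348,-0.0341,0.01],[0,0,0],40],[[-0.0348,-0.0341,0.01],[0,0,0],40],[[-0.0348,-0.0341,0.01],[0,0,0],40]]}}

```text
t: 2.1
eef_pos: [0.5546, -0.1177, 0.1605]
orientation: [0.195, 0.981, 0.0, -0.0]
force: [0.1, -0.4, 0.3]
grip_width: 0.0342
grip_force: 0.0
```

>>> {"name": "carry_out", "arguments": {"rows": [[[0,0,0],[0,0,0.168],40],[[0,0,0],[0,0,0.168],40],[[0,0,0],[0,0,0.168],40],[[0,0,0],[0,0,0.168],40],[[0,0,0],[0,0,0.168],40],[[0,0,0],[0,0,0.168],40],[[0,0,0],[0,0,0.168],40],[[0,0,0],[0,0,0],40]]}}

```text
t: 3.1
eef_pos: [0.5542, -0.116, 0.1608]
orientation: [0.705, 0.709, -0.0, -0.0]
force: [0.7, 0.4, -0.5]
grip_width: 0.0341
grip_force: 0.0
```

```bash
python3 - <<'E'
from h import *
s=arm.sense(); print(s); m=R.from_quat(s['orientation']).as_matrix(); print(np.round(m,3),jig(s['eef_pos']))
g=[arm.get_image(n)[:,:,::-1] for n in("top","scene")]
a=cv2.resize(g[0][150:250,190:290],(400,400),interpolation=2);b=cv2.resize(g[1][130:230,210:310],(400,400),interpolation=2)
cv2.imwrite('pics/p1.png',np.hstack([a,b]))
E
```

```text
{'t': 3.1, 'joints': array([-3.01247433e-01, -4.84527583e-03,  1.90647996e+00,  2.54492273e-05,
        1.24086702e+00, -3.06212414e-01]), 'qd': array([-0.00182429, -0.00174276, -0.00143898,  0.0015342 , -0.0006568 ,
       -0.04449846]), 'effort': array([-2.21350805e-03, -3.47890377e+01, -3.50148582e+01,  8.86736270e-04,
        1.84201774e-03,  3.39985834e-01]), 'eef_pos': array([ 0.55415985, -0.11604491,  0.16083717]), 'orientation': array([ 7.05352072e-01,  7.08857001e-01, -1.99895728e-04, -4.08387107e-04]), 'force': array([ 0.74487955,  0.41277024, -0.48973831]), 'ft_torque': array([-0.01941118,  0.04699217,  0.04116725]), 'grip_force': 0.0, 'grip_width': 0.03412108807878031}
[[-0.005  1.    -0.001]
 [ 1.     0.005  0.   ]
 [ 0.    -0.001 -1.   ]] [-21.3 -71.1]
```

View pics/p1.png

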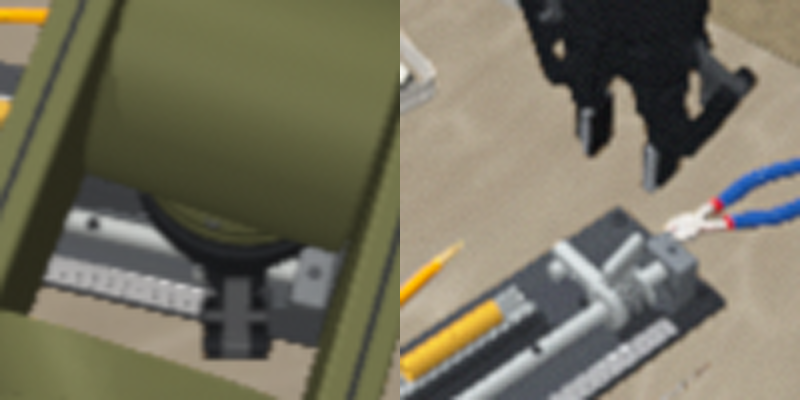

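The jaws (right crop, about (620,160)) stand over the head (about (622,255)), aligned across the plate. Going down.

>>> {"name": "carry_out", "arguments": {"rows": [[[-0.002,0,0.025],[0,0,0],40],[[0,0,0.025],[0,0,0],40],[[0,0,0.02],[0,0,0],40],[[0,0,0.015],[0,0,0],40],[[0,0,0.011],[0,0,0],40],[[0,0,0],[0,0,0],40]]}}

```text
t: 3.95
eef_pos: [0.5541, -0.118, 0.0645]
orientation: [0.706, 0.708, -0.0, -0.001]
force: [0.1, 0.2, 0.0]
grip_width: 0.034
grip_force: 0.0
```

>>> {"name": "carry_out", "arguments": {"rows": [[[0,0,0],[0,0,0],9],[[0,0,0],[0,0,0],9],[[0,0,0],[0,0,0],5],[[0,0,0],[0,0,0],0],[[0,0,0],[0,0,0],0],[[0,0,0],[0,0,0],0]], "grip_force": 40}}

```text
t: 4.7
eef_pos: [0.5541, -0.1183, 0.0671]
orientation: [0.706, 0.708, -0.001, -0.0]
force: [-6.1, -0.5, 7.5]
grip_width: 0.0069
grip_force: 59.3
```

```bash
cat >> h.py <<'E'
def st():
    s=arm.sense(); m=R.from_quat(s['orientation']).as_matrix()
    print('t',s['t'],'pos',np.round(s['eef_pos'],4),'jig',jig(s['eef_pos']),'yang',round(float(np.arctan2(m[1,1],m[0,1])),4),'F',np.round(s['force'],1),'T',np.round(s['ft_torque'],3),'w',round(s['grip_width'],4),'gf',s['grip_force'],'j6',round(s['joints'][5],3),s['effort'][5])
E
python3 -c "
from h import *
st()"
```

```text
t 4.7 pos [ 0.5541 -0.1183  0.0671] jig [-20.9 -73.4] yang 0.0034 F [-6.1 -0.5  7.5] T [0.032 1.098 0.004] w 0.0069 gf 59.32503506541252 j6 -0.308 0.024321836535818875
```

>>> {"name": "carry_out", "arguments": {"rows": [[[0,-0.001,-0.003],[0,0,0],0],[[0,0,0],[0,0,0],0]]}}

```text
t: 4.95
eef_pos: [0.5537, -0.1183, 0.0673]
orientation: [0.706, 0.708, 0.0, 0.001]
force: [5.4, -2.0, -9.6]
grip_width: 0.0066
grip_force: 57.1
```

```bash
python3 -c "
from h import *
st()"
```

```text
t 4.95 pos [ 0.5537 -0.1183  0.0673] jig [-21.3 -73.4] yang 0.003 F [ 5.4 -2.  -9.6] T [-0.294 -0.769  0.029] w 0.0066 gf 57.074010372161865 j6 -0.308 0.03239456447772682
```

>>> {"name": "carry_out", "arguments": {"rows": [[[0,0.0005,0.0016],[0,0,0],0],[[0,0,0],[0,0,-0.08],0],[[0,0,0],[0,0,-0.08],0],[[0,0,0],[0,0,0],0]]}}

```text
t: 5.45
eef_pos: [0.5539, -0.1183, 0.0671]
orientation: [0.647, 0.762, -0.0, -0.0]
force: [-0.7, -2.2, -0.9]
grip_width: 0.0072
grip_force: 59.0
```

```bash
python3 -c "
from h import *
st()"
```

```text
t 5.45 pos [ 0.5539 -0.1183  0.0671] jig [-21.  -73.4] yang 0.1623 F [-0.7 -2.2 -0.9] T [-0.221  0.254  0.037] w 0.0072 gf 59.04919758439064 j6 -0.467 -0.09087925544008613
```

>>> {"name": "carry_out", "arguments": {"rows": [[[0,0,0],[0,0,-0.1],0],[[0,0,0],[0,0,-0.1],0],[[0,0,0],[0,0,-0.1],0],[[0,0,0],[0,0,-0.1],0],[[0,0,0],[0,0,-0.1],0],[[0,0,0],[0,0,0],0]]}}

```text
t: 6.2
eef_pos: [0.5541, -0.1182, 0.0672]
orientation: [0.439, 0.898, -0.0, 0.0]
force: [-1.5, -1.7, -0.2]
grip_width: 0.0071
grip_force: 59.1
```

```bash
python3 -c "
from h import *
st()
s=arm.sense(); m=R.from_quat(s['orientation']).as_matrix(); print('toolvec jigY',np.round(m.T@[*Y,0],4))"
```

```text
t 6.2 pos [ 0.5541 -0.1182  0.0672] jig [-20.9 -73.3] yang 0.661 F [-1.5 -1.7 -0.2] T [-0.156  0.291  0.031] w 0.0071 gf 59.13914903998375 j6 -0.966 -0.12584115844219923
toolvec jigY [ 6.465e-01  7.629e-01 -1.000e-04]
```

>>> {"name": "carry_out", "arguments": {"rows": [[[0.0032,0.0038,0],[0,0,0],0],[[0.0032,0.0038,0],[0,0,0],0],[[0.0032,0.0038,0],[0,0,0],0],[[0.0032,0.0038,0],[0,0,0],0],[[0.0032,0.0038,0],[0,0,0],0],[[0.0032,0.0038,0],[0,0,0],0],[[0,0,0],[0,0,0],0]]}}

```text
t: 7.08
eef_pos: [0.5605, -0.0882, 0.0671]
orientation: [0.438, 0.899, 0.001, 0.0]
force: [-2.4, 1.0, 5.5]
grip_width: 0.0067
grip_force: 60.1
```

```bash
python3 -c "
from h import *
st()"
```

```text
t 7.075 pos [ 0.5605 -0.0882  0.0671] jig [-20.8 -42.5] yang 0.6632 F [-2.4  1.   5.5] T [ 0.248  0.497 -0.06 ] w 0.0067 gf 60.079519897699356 j6 -0.915 -0.020036654896102846
```

>>> {"name": "carry_out", "arguments": {"rows": [[[0.0032,0.0038,0],[0,0,0],0],[[0.0032,0.0038,0],[0,0,0],0],[[0.0032,0.0038,0],[0,0,0],0],[[0.0032,0.0038,0],[0,0,0],0],[[0.0032,0.0038,0],[0,0,0],0],[[0.0032,0.0038,0],[0,0,0],0],[[0.0032,0.0038,0],[0,0,0],0],[[0,0,0],[0,0,0],0]]}}

```text
t: 8.07
eef_pos: [0.5677, -0.0546, 0.0671]
orientation: [0.438, 0.899, 0.0, 0.0]
force: [-2.4, -0.7, 5.8]
grip_width: 0.0068
grip_force: 60.1
```

```bash
python3 - <<'E'
from h import *
st()
g=[arm.get_image(n)[:,:,::-1] for n in("top","scene")]
a=cv2.resize(g[0][150:250,135:235],(400,400),interpolation=2);b=cv2.resize(g[1][175:275,180:280],(400,400),interpolation=2)
cv2.imwrite('pics/p2.png',np.hstack([a,b]))
E
```

```text
t 8.075 pos [ 0.5677 -0.0546  0.0671] jig [-20.7  -8.2] yang 0.663 F [-2.4 -0.7  5.8] T [-0.038  0.485 -0.006] w 0.0068 gf 60.116523653268814 j6 -0.854 -0.023795426823198795
```

View pics/p2.png

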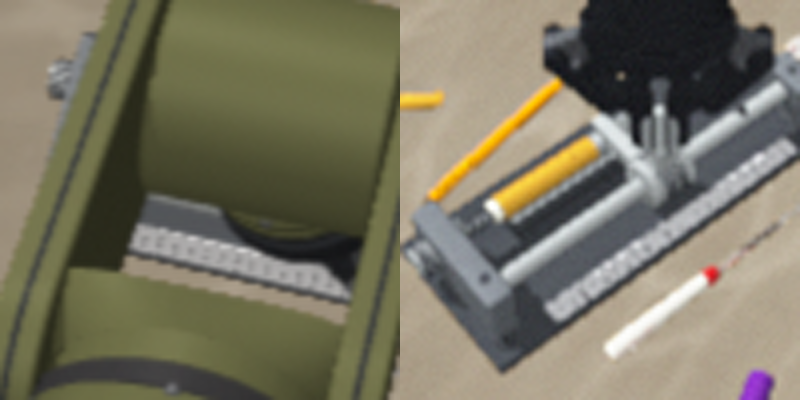

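The nose has pushed the tube up to the white pad (right half, about (495,210)), and the parking spot has come into view at (743,107). Measuring both spots with the same camera gives their spacing.

```bash
python3 - <<'E'
from h import *
g=arm.get_image('scene').min(2).astype(float); 
p=(180+(343.5)/4-.5,175+107.5/4-.5)
b=cv2.imread('pics/scene0.png').min(2).astype(float)
def cen(g,q):
    x,y=map(round,q); w=g[y-2:y+3,x-2:x+3]; k=np.clip(95-w,0,None); yy,xx=np.mgrid[y-2:y+3,x-2:x+3]
    return ((k*xx).sum()/k.sum(),(k*yy).sum()/k.sum()),w.astype(int)
for G,q in((g,p),(b,sc(445,253))):
    c,w=cen(G,q);print(q,c,jig(ray('scene',q,.044)),jig(ray('scene',c,.044)));print(w)
E
```

```text
(265.375, 201.375) (np.float64(263.74468085106383), np.float64(199.78297872340426)) [-19.3 -76.7] [-13.  -76.9]
[[ 33  49  73  97 134]
 [ 60  76  99 146 194]
 [ 82  85  97 166 215]
 [125 107  67 137 192]
 [186 163 118 122 161]]
(243.75, 216.75) (np.float64(242.82198952879583), np.float64(215.86910994764398)) [-20.4  -5.9] [-16.9  -5.8]
[[ 49  60 113 170 190]
 [ 71  65 106 166 182]
 [129  75  59 119 155]
 [172 123 104 122 134]
 [177 153 133 130 111]]
```

>>> {"name": "carry_out", "arguments": {"rows": [[[0.0019,0.0022,0],[0,0,0],0],[[0.0018,0.0022,0],[0,0,0],0],[[0,0,0.0],[0,0,0],0],[[0,0,0],[0,0,0.06],0],[[0,0,0],[0,0,0.06],0],[[0,0,0],[0,0,0.05],0],[[0,0,0],[0,0,0],0]]}}

```text
t: 9.1
eef_pos: [0.5686, -0.05, 0.0671]
orientation: [0.513, 0.858, -0.0, 0.0]
force: [-3.4, -3.0, 5.1]
grip_width: 0.0071
grip_force: 60.1
```

```bash
python3 -c "
from h import *
st()"
```

```text
t 9.1 pos [ 0.5686 -0.05    0.0671] jig [-20.7  -3.5] yang 0.4927 F [-3.4 -3.   5.1] T [-0.632  0.61  -0.02 ] w 0.0071 gf 60.1420234143734 j6 -0.673 0.005698391032638028
```

>>> {"name": "carry_out", "arguments": {"rows": [[[0,0,0],[0,0,0.06],0],[[0,0,0],[0,0,0.06],0],[[0,0,0],[0,0,0],0]]}}

```text
t: 9.48
eef_pos: [0.5686, -0.05, 0.0671]
orientation: [0.564, 0.826, -0.001, 0.0]
force: [-3.2, -4.4, 5.3]
grip_width: 0.0064
grip_force: 60.2
```

```bash
python3 -c "
from h import *
st()"
```

```text
t 9.475 pos [ 0.5686 -0.05    0.0671] jig [-20.7  -3.6] yang 0.3728 F [-3.2 -4.4  5.3] T [-0.67   0.641 -0.079] w 0.0064 gf 60.16108363866806 j6 -0.553 0.020504974527284503
```

>>> {"name": "carry_out", "arguments": {"rows": [[[0,0,0],[0,0,0.05],0],[[0,0,0],[0,0,0],0]]}}

```text
t: 9.72
eef_pos: [0.5686, -0.05, 0.0671]
orientation: [0.584, 0.812, -0.001, 0.0]
force: [-3.6, -4.3, 6.1]
grip_width: 0.0069
grip_force: 60.2
```

```bash
python3 -c "
from h import *
st()"
```

```text
t 9.725 pos [ 0.5686 -0.05    0.0671] jig [-20.8  -3.5] yang 0.3228 F [-3.6 -4.3  6.1] T [-0.668  0.633 -0.06 ] w 0.0069 gf 60.169191509485245 j6 -0.503 0.004343572072684765
```

>>> {"name": "carry_out", "arguments": {"rows": [[[0,0,0],[0,0,0.05],0],[[0,0,0],[0,0,0],0]]}}

```text
t: 9.98
eef_pos: [0.5686, -0.05, 0.0671]
orientation: [0.604, 0.797, -0.001, 0.0]
force: [-3.4, -4.1, 5.0]
grip_width: 0.0068
grip_force: 60.2
```

```bash
python3 -c "
from h import *
st()"
```

```text
t 9.975 pos [ 0.5686 -0.05    0.0671] jig [-20.7  -3.6] yang 0.2728 F [-3.4 -4.1  5. ] T [-0.678  0.638 -0.083] w 0.0068 gf 60.17858013510704 j6 -0.453 0.0043320583063177764
```

The torque stays flat well past the plain-rod stop, so the tip has gone into the spot. Tightening on.

>>> {"name": "carry_out", "arguments": {"rows": [[[0,0,0],[0,0,0.06],0],[[0,0,0],[0,0,0.06],0],[[0,0,0],[0,0,0.06],0],[[0,0,0],[0,0,0.06],0],[[0,0,0],[0,0,0],0]]}}

```text
t: 10.6
eef_pos: [0.5685, -0.0501, 0.0671]
orientation: [0.695, 0.719, -0.001, 0.0]
force: [-3.4, -3.7, 6.2]
grip_width: 0.0067
grip_force: 60.2
```

```bash
python3 -c "
from h import *
st()"
```

```text
t 10.6 pos [ 0.5685 -0.0501  0.0671] jig [-20.8  -3.6] yang 0.0328 F [-3.4 -3.7  6.2] T [-0.702  0.752 -0.068] w 0.0067 gf 60.23897007107735 j6 -0.213 0.027252642321400344
```

>>> {"name": "carry_out", "arguments": {"rows": [[[0,0,0],[0,0,0.04],0],[[0,0,0],[0,0,0.03],0],[[0,0,0],[0,0,0],0]]}}

```text
t: 10.98
eef_pos: [0.5684, -0.0501, 0.0671]
orientation: [0.72, 0.694, -0.001, 0.0]
force: [-3.7, -4.6, 5.7]
grip_width: 0.0066
grip_force: 60.2
```

```bash
python3 -c "
from h import *
st()"
```

```text
t 10.975 pos [ 0.5684 -0.0501  0.0671] jig [-20.9  -3.7] yang -0.037 F [-3.7 -4.6  5.7] T [-0.694  0.707 -0.021] w 0.0066 gf 60.23911267518997 j6 -0.143 -0.0056551430316176265
```

>>> {"name": "carry_out", "arguments": {"rows": [[[0,0,0],[0,0,0.03],0],[[0,0,0],[0,0,0.02],0],[[0,0,0],[0,0,0],0]]}}

```text
t: 11.35
eef_pos: [0.5685, -0.0501, 0.0671]
orientation: [0.736, 0.677, -0.001, 0.001]
force: [-4.1, -3.8, 5.9]
grip_width: 0.0068
grip_force: 59.4
```

```bash
python3 -c "
from h import *
st()"
```

```text
t 11.35 pos [ 0.5685 -0.0501  0.0671] jig [-20.8  -3.6] yang -0.0843 F [-4.1 -3.8  5.9] T [-0.603  0.703  0.695] w 0.0068 gf 59.41304549574852 j6 -0.095 0.7427602261304855
```

A dead stop is felt at 0.7 N m, so the screw is home. Release and back off upwards.

>>> {"name": "carry_out", "arguments": {"rows": [[[0,0,0],[0,0,0],20],[[0,0,0],[0,0,0],35],[[0,0,0],[0,0,0],40],[[0,0,0],[0,0,0],40],[[0,0,-0.02],[0,0,0],40],[[0,0,-0.03],[0,0,0],40],[[0,0,-0.05],[0,0,0],40],[[0,0,-0.05],[0,0,0],40]]}}

```text
t: 12.35
eef_pos: [0.5685, -0.0493, 0.2197]
orientation: [0.737, 0.676, 0.0, 0.0]
force: [1.2, 0.5, 0.4]
grip_width: 0.0341
grip_force: 0.0
```

>>> {"name": "carry_out", "arguments": {"rows": [[[0.05,0,0],[0,0,0],40],[[0.06,0,0],[0,0,0],40],[[0.06,0,0],[0,0,0],40],[[0.06,0,0],[0,0,0],40],[[0.06,0,0],[0,0,0],40],[[0.06,0,0],[0,0,0],40],[[0.03,0,0],[0,0,0],40],[[0,0,0],[0,0,0],40]]}}

```text
t: 13.35
eef_pos: [0.6014, 0.3315, 0.2181]
orientation: [0.736, 0.677, 0.001, 0.0]
force: [0.5, -0.0, 0.9]
grip_width: 0.034
grip_force: 0.0
```

```bash
python3 - <<'E'
from h import *
st()
g=[arm.get_image(n)[:,:,::-1] for n in("top","scene")]
a=cv2.resize(g[0][140:240,135:295],(800,500)[:2],interpolation=2)
cv2.imwrite('pics/p3.png',a)
cv2.imwrite('pics/p4.png',cv2.resize(g[1][165:270,170:310],None,fx=5.5,fy=5.5,interpolation=2))
E
```

```text
t 13.35 pos [0.6014 0.3315 0.2181] jig [-67.  376.6] yang -0.0838 F [ 0.5 -0.   0.9] T [ 0.028 -0.046  0.033] w 0.034 gf 0.0 j6 0.509 0.06968040950596333
```

View pics/p3.png

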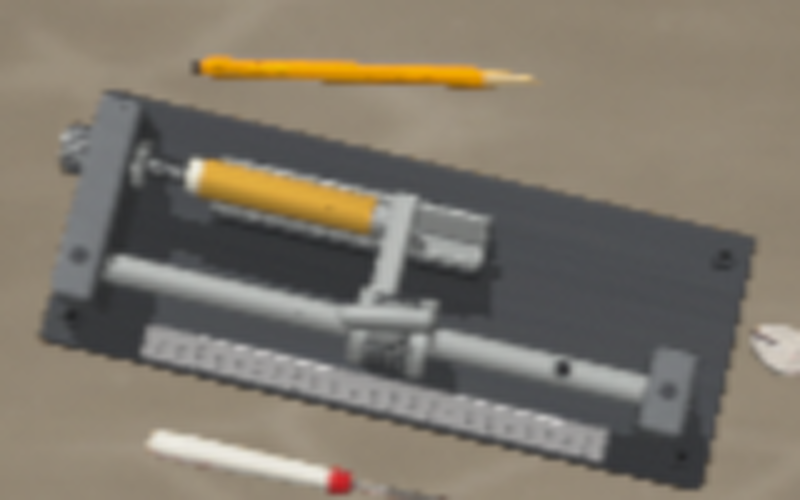

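The tube is clamped between the nose (385,215) and the pushed-in pad (193,175). The collar has stayed put under its head (390,315), and the file, cutters and pencil haven't moved.

```bash
python3 -c "
from rig import arm
print(arm.finish_job())"
```

```text
the job is handed in; nothing more can be done
None
```

The job is handed in at about 13.5 s: the collar is locked in the working spot with its set screw tightened to the dead stop, the tube is held against the sprung pad, and the file, cutters and pencil were not touched.

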